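# Latch the transducer carrier into the calibration stand

## Task

Get the displacement transducer ready for calibration: set its carrier down (do not drop it) astride the angle-iron rail of the calibration stand outside the blue head, transducer tip towards the head, so that the two angles nest, and slide it along the rail into the head until it is fully home against the stop, wherever the head happens to be clamped, and the spring catch at the side has clicked in behind it. Push it home with a gentle hand, no ramming, and leave the other things on the bench where they are.

Things in the scene. Friction and masses are not known exactly. Their poses are not given: they have to be found in the camera images.
- stand: Fixed stand: grey base 296 x 116 mm, top at z 14 mm. Origin: centre of its underside; x is the direction of travel towards the blue head, z up. Along x from -144 to 112 mm runs an upturned angle-iron rail (roof shape, flanks at 45 degrees, ridge at y 0, z 40 mm, feet at y +-26 mm). The head is clamped on the base up to 24 mm beyond its nearest place; where is not measured.
- mouth (a point): Point on the stand (x 26, y 0, z 40 mm) at the middle of the blue head's mouth if the head is clamped at its nearest place; its true mouth lies 0 to 24 mm further along x. Opening 80 mm wide, tie bar over it from z 92 to 100 mm, lips inside hold the flanges down: enter only by sliding. Fingers on the clamp block from above strike the head 25 to 30 mm before home; above z 100 mm all is clear.
- home (a point): Point on the stand (x 43, y 0, z 17 mm) where the nested carrier's origin lies when home against the stop, if the head is clamped at its nearest place; true home lies 0 to 24 mm further along x, to be found by feel. Axes as the stand's. Nested, the carrier's underside is 17 mm above the bench. Set down with its origin 130 mm before this point it is on the rail and clear of the catch.
- carrier: Loose transducer carrier, 0.5 to 0.75 kg, 90 long, 72 wide, 66 mm high, upright on its two flanges. Origin: centre of its underside; x points to the transducer's tip (leading end), y across, z up. Aluminium angle saddle (flanges 5 mm thick out to y +-36 mm), brass block, tail plate, steel transducer at z 52 mm, its tip at x 51 mm. Let go on the rail it nests and centres itself.
- grip (a point): Where to grip the carrier: its brass clamp block, 30 mm along x, 24 mm across y, from 32 to 66 mm above the carrier's underside. The point is on the block's axis 54 mm above the underside, right above the carrier's origin; axes as the carrier's. Close the fingers across y.
- push_pad (a point): Centre of the rear face of the carrier's aluminium tail plate (46 mm wide, 8 mm thick, 25 to 62 mm above the underside): 45 mm behind the carrier's origin, 46 mm above its underside, so 63 mm above the bench when nested. Push here towards the head.
- catch (a joint): Angle of the spring catch, a steel pawl (top at z 30 mm) with a red tab, carried by the head at the stand's -y side: 0 at rest, about 0.07 rad while the carrier's flange holds it aside, 0 again when it has clicked behind the tail, in the last 2 mm before the rigid stop. Oiled: passing its ramp, some 115 mm before home, takes 4 to 10 N, sliding on 2 to 6 N.
- hex_key: black hex key, 113 mm, on the bench in front at the right; bystander
- dial_gauge: dial gauge lying on its back, 108 x 57 x 21 mm, at the left rear; bystander
- vernier_caliper: steel vernier caliper, 173 mm, in front at the left; bystander
- grease_tub: white tub with a blue lid, 60 mm wide, 48 mm high, at the right rear; bystander
- screwdriver: orange screwdriver, 206 mm, far left in front; bystander

How it is judged:
On the way:
1. the carrier is nested astride the rail, legs on flanks, lengthwise, still outside the head or only its front in the mouth (y of carrier in the frame of stand between -0.004 and 0.004 m and z of carrier in the frame of stand between 0.014 and 0.02 m and angle between the x axis of carrier and the x axis of stand, either way round below 0.05 rad and angle between the z axis of carrier and the z axis of stand, either way round below 0.06 rad and x of carrier in the frame of stand between -0.147 and -0.002 m), for 0.2 s.
At the end, for the whole second after the job is handed in: the carrier lies nested on the rail (within 4 mm sideways, 3 mm in height, 3 degrees), tip first, within the last 2 mm before the stop wherever the head is clamped (so 40 to 70 mm along the stand's x), at rest and released, and the spring catch has swung back to rest (under 0.02 rad) behind its tail (y of carrier in the frame of stand between -0.004 and 0.004 m and z of carrier in the frame of stand between 0.014 and 0.02 m and angle between the x axis of carrier and the x axis of stand, either way round below 0.05 rad and angle between the z axis of carrier and the z axis of stand, either way round below 0.06 rad and x of carrier in the frame of stand between 0.04 and 0.07 m and x of push_pad in the frame of stand below 0.03 m and value of joint catch below 0.02 rad and linear speed of carrier below 0.01 m/s); the robot touches nothing.
It fails at once if the carrier is rammed against the stop: more than 35 N between them (contact force between carrier and head_c0 above 35 N).
It fails at once if the carrier is dropped: loose from the fingers it falls faster than 0.5 m/s (more than about 13 mm) (contact force between the fingers and carrier below 0.1 N and linear speed of carrier above 0.5 m/s).
It fails at once if a bystander is moved by more than 30 mm (distance of any of hex_key, dial_gauge, vernier_caliper, grease_tub, screwdriver from where it was at the start of the episode above 0.03 m).
It also fails if it takes over 58 s, if anything falls off the work surface, if the arm or the gripper's body presses on something with over 40 N, if the wrist force passes 120 N, or if a joint passes its speed limit or range.

## Robot

A 6-joint arm with a two-finger parallel gripper is mounted at the origin on a cart in front of the work surface, level with it; the furniture and walls round the work are solid. World frame = base frame: x ahead of the robot, y to its left, z up, the work surface at z = 0. Lengths are in m, angles in rad, forces in N, time in s.
With the tool pointing down it reaches from about 0.275 to 0.975 m from the base axis. Payload 8.4 kg.
Tool frame: the origin (TCP) lies midway between the tips of the shut fingers; the grasp point (between the pads) lies grasp_offset behind it (grasp_offset is the distance from the TCP to the grasp point, in m); z points along the fingers, y is the line along which they close (so a half turn about z gives the same grasp; the last joint's range is limited). The gripper opens to 92 mm and grips with 3 to 60 N. Pads are 20 mm wide; open, the fingers measure 128 mm over their backs; the gripper's body (75 mm by 189 mm) begins 69 mm behind the grasp point.
Start: joints at [-1.221, 0.353, 1.633, -0, 1.155, -0.002], TCP at [0.215, -0.587, 0.215] pointing down, gripper open.
Joint ranges: [-2.63, 2.63], [-0.92, 2.1], [0.06, 2.66], [-1.3, 4.44], [0, 2.69], [-3.02, 3.02]. Speed limits (rad/s): [2.22, 2.22, 2.79, 3.14, 3.14, 3.14].

## Interface

Orientations are given as a unit quaternion [w, x, y, z].
In Python, from plant import get_state, get_image, hand_in, grasp_offset gives the robot as it stands. The module is installed in compiled form; this text tells all that it offers.
- The arm moves only by the shell command python3 -m creep 'ROWS' [OPENING]. ROWS is JSON, a list of rows, each an object with "dp": the shift along the tool's x, y, z in cm, a list of three; "twist": the turn about the tool's z in rad. In form: [{"dp": [tx, ty, tz], "twist": twist}, ...]. A call has 1 to 20 rows; each row shifts and turns the commanded pose from where the row before left it, along the tool's axes as they then stand; what a row does not reach is not made up. A row lasts 1/12 s, in which the tool goes at most 41.7 mm and 7.16 degrees, less where a joint would pass 70% of its speed; a pose out of reach is approached as far as the arm can. A call with a gripper value outside its range is refused whole. OPENING is the opening, from 0 (shut) to 1 (fully open), set as the call begins (- or left out, the last holds). The fingers move at their own pace and stop on an object; the grip force is fixed at half the most. Time passes only in rows, so rows that do not move let the fingers close. It gives the time, the measured TCP pose, the force, the opening and the grip force at its end, in the units of the state.
- get_state(): the state, without advancing time (a new reading comes with each control period).
- get_image(name): name is "scene" or "top" or "wrist"; returns a dict with "img" (400x640x3 uint8, red, green, blue), "range_z" (400x640 float32, m along the optical axis (not along the pixel's ray), 0 where there is no reading), "fx", "fy", "cx", "cy" (pixels), "world_from_camera" (4x4, takes a point from camera to world coordinates). Camera axes: x right, y down, z forward; pixel columns grow to the right and rows downward; lengths in m; the calibration is good to about 2 mm. A picture is of the moment at which its call begins.
- hand_in(): hands the job in; it is judged then, once.
The state is a dict: "clock": time; "joints": joint angles; "qvel": joint speeds; "joint_efforts": joint torques, N m; "tool_pos": TCP position; "orientation": TCP orientation; "force": force on the tool from outside, world axes, zero at the start; "moment": the same for the moment, N m; "grip_width": opening from 0.0 (shut) to 1.0 (fully open); "finger_force": force on a finger pad.
Only numpy, scipy, OpenCV 4.12 (cv2) and the standard library are available. Lean on these libraries where they do the work, as an engineer would, in place of code of your own. Each camera call takes 0.05 s, during which the arm holds its last target. There are 200 camera calls.

## Working session

There is one attempt and no reset: what is moved stays moved. The work goes in short steps, Python scripts to look and compute and a shell command to move; the robot and the scene stay as the last step left them, time stands still between calls to the robot, and variables do not carry over. Pictures are saved under pics/ and viewed, at most 10 in all, crops included, and the job is handed in when it is done.

```bash
mkdir -p pics; python3 - <<'E'
from plant import *
import cv2,numpy as np
print(get_state(),grasp_offset)
for n in("scene","top"):
    d=get_image(n);np.savez(n+"0.npz",**d);cv2.imwrite(f"pics/{n}0.png",d["img"][:,:,::-1]);print(n,d["fx"],d["world_from_camera"].round(3).tolist())
E
```

```text
{'clock': 0.0, 'joints': array([-1.22139497e+00,  3.53642088e-01,  1.63410977e+00, -8.32118156e-06,
        1.15520837e+00, -2.42356722e-03]), 'qvel': array([ 0.00022152, -0.00027417, -0.00065594,  0.00053065, -0.00073323,
       -0.00146555]), 'joint_efforts': array([ 8.99748793e-04, -5.93837464e+01, -3.34214401e+01,  6.98223151e-02,
        2.31083779e-02, -1.23139121e-04]), 'tool_pos': array([ 0.21519909, -0.58626432,  0.21387791]), 'orientation': array([-6.72869273e-04,  9.84566737e-01,  1.75008206e-01, -1.21784084e-04]), 'force': array([ 0.54135477,  0.71576902, -0.05380143]), 'moment': array([-0.0504596 ,  0.01537068,  0.06161573]), 'finger_force': 0.0, 'grip_width': 0.999699929224646} 0.0187
scene 422.2406877426509 [[-0.7, -0.55, 0.456, -0.135], [-0.715, 0.541, -0.443, 0.702], [-0.003, -0.636, -0.772, 1.087], [0.0, 0.0, 0.0, 1.0]]
top 480.5135193970281 [[0.003, -0.998, 0.062, 0.377], [-1.0, -0.002, 0.011, 0.079], [-0.011, -0.062, -0.998, 1.562], [0.0, 0.0, 0.0, 1.0]]
```

View pics/top0.png

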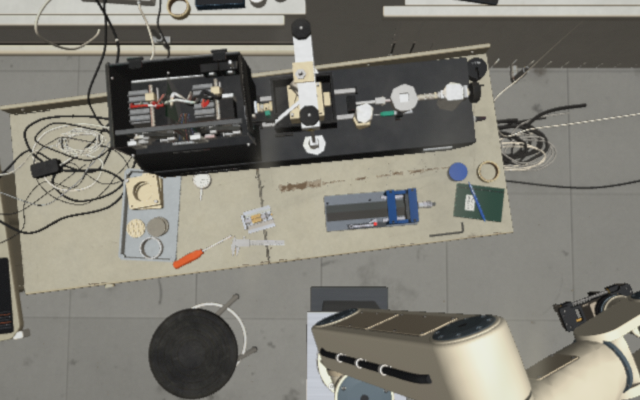

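View pics/scene0.png

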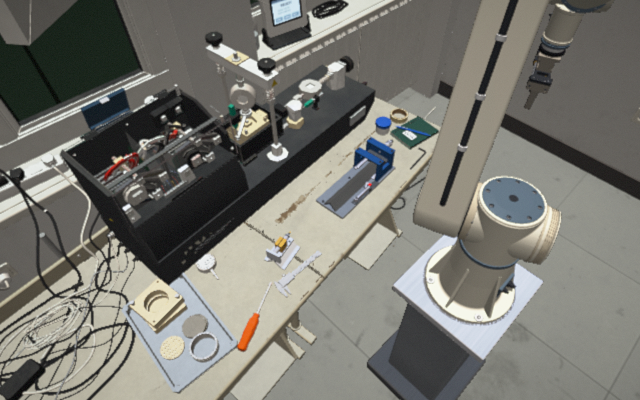

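The top view shows the carrier at about (258,219). The stand spans x 325–420 and y 190–230, with the blue head at (402,207), so travel is towards image right (world −y). I'll enlarge this area and measure it.

```bash
cat > h.py <<'E'
import numpy as np,cv2
from plant import *
def ray(d,uv,z):
    T=d["world_from_camera"];uv=np.atleast_2d(uv).astype(float)
    r=np.c_[(uv[:,0]-d["cx"])/d["fx"],(uv[:,1]-d["cy"])/d["fy"],np.ones(len(uv))]@T[:3,:3].T
    o=T[:3,3];return o+r*((z-o[2])/r[:,2])[:,None]
def cloud(d):
    v,u=np.mgrid[:400,:640];z=d["range_z"];T=d["world_from_camera"]
    P=np.stack([(u-d["cx"])/d["fx"]*z,(v-d["cy"])/d["fy"]*z,z],-1);return P@T[:3,:3].T+T[:3,3]
E
python3 - <<'E'
from h import *
d=dict(np.load("top0.npz"));im=d["img"]
c=cv2.resize(im[180:250,225:445],None,fx=3.6,fy=3.6,interpolation=cv2.INTER_CUBIC);cv2.imwrite("pics/c1.png",c[:,:,::-1])
P=cloud(d);hsv=cv2.cvtColor(im,cv2.COLOR_RGB2HSV)
sub=np.zeros((400,640),bool);sub[180:240,320:445]=1
blue=sub&(hsv[...,0]>100)&(hsv[...,0]<125)&(hsv[...,1]>150)
q=P[blue];print("blue",len(q),np.median(q,0),q.min(0),q.max(0))
# base plate outline
g=(sub&(P[...,2]>.008)).astype(np.uint8)
n,l,s,_=cv2.connectedComponentsWithStats(g);i=1+s[1:,4].argmax();print(s[i])
cs=max(cv2.findContours((l==i).astype(np.uint8),0,2)[0],key=cv2.contourArea);print(cv2.minAreaRect(cs))
s2=np.zeros((400,640),bool);s2[195:235,235:280]=1
for h in(.01,.02,.035,.05):
    m=s2&(P[...,2]>h);print(h,m.sum(),P[m].mean(0) if m.any() else 0, cv2.minAreaRect((P[m][:,:2]*1000).astype(np.float32)) if m.any() else 0)
print("bench z",np.median(P[240:250,300:320,2]))
E
```

```text
blue 228 [ 0.48376133 -0.10270047  0.09943886] [ 0.43195634 -0.15265072  0.04678636] [ 0.5318145  -0.0852631   0.10648803]
[ 323  188  112   43 3400]
((379.27935791015625, 208.85174560546875), (37.45351028442383, 110.20135498046875), 85.2363510131836)
0.01 410 [0.44526017 0.31347417 0.07507773] ((440.73443603515625, 221.31396484375), (294.5328674316406, 100.04656982421875), 84.64317321777344)
0.02 309 [0.44453559 0.31358244 0.09527837] ((430.3673095703125, 221.63897705078125), (296.73193359375, 65.09632873535156), 81.87673950195312)
0.035 239 [0.4435741  0.31449025 0.11428356] ((427.58404541015625, 222.03623962402344), (296.73193359375, 59.47345733642578), 81.87673950195312)
0.05 197 [0.44322869 0.31386934 0.13008253] ((427.3359680175781, 222.0716552734375), (296.73193359375, 58.97221374511719), 81.87673950195312)
bench z 0.00012985762594230899
```

View pics/c1.png

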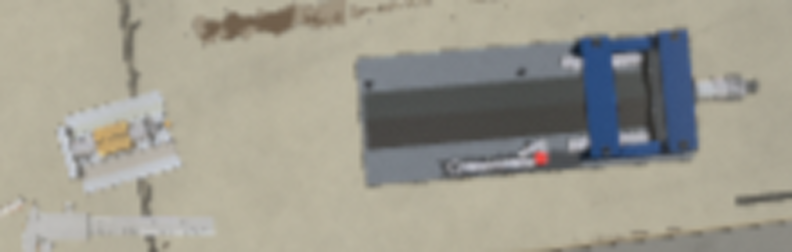

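```bash
python3 - <<'E'
from h import *
d=dict(np.load("top0.npz"));im=d["img"]
f=lambda p,z:ray(d,np.array(p)/3.6+[225,180]-.36,z).round(4)
hsv=cv2.cvtColor(im,cv2.COLOR_RGB2HSV);m=(hsv[...,0]>12)&(hsv[...,0]<25)&(hsv[...,1]>120);m[:200]=0;m[235:]=0;m[:,:240]=0;m[:,280:]=0
b=np.argwhere(m)[:,::-1];print("brass",len(b),ray(d,b.mean(0),.066))
print("carrier ends",f([[75,150],[168,122]],.05))
print("flange edges",f([[70,128],[158,95],[88,192],[182,162]],.005))
print("base corners L",f([[357,57],[367,185]],.014),"ridge",f([[362,104],[583,97]],.04),"tab",f([540,158],.03))
g=f([[110,137]],.066)[0];s=get_state();w=g-s["tool_pos"];a=.352
print("tool",w[0]*np.cos(a)+w[1]*np.sin(a),w[0]*np.sin(a)-w[1]*np.cos(a))
E
```

```text
brass 0 [[nan nan nan]]
carrier ends [[0.4379 0.3524 0.05  ]
 [0.4627 0.2711 0.05  ]]
flange edges [[0.4596 0.3654 0.005 ]
 [0.4896 0.2861 0.005 ]
 [0.4019 0.3483 0.005 ]
 [0.4291 0.2638 0.005 ]]
base corners L [[0.5236 0.1063 0.014 ]
 [0.4087 0.097  0.014 ]] ridge [[ 0.4795  0.1013  0.04  ]
 [ 0.4861 -0.0933  0.04  ]] tab [[ 0.4327 -0.0562  0.03  ]]
tool 0.5313009553215742 -0.7696039932980481<stdin>:5: RuntimeWarning: Mean of empty slice.
  ret = um.true_divide(
```

```bash
python3 -m creep '[{"dp":[2.2,-3.2,0],"twist":0},{"dp":[2.2,-3.2,0],"twist":0},{"dp":[2.2,-3.2,0],"twist":0},{"dp":[2.2,-3.2,0],"twist":0},{"dp":[2.2,-3.2,0],"twist":0},{"dp":[2.2,-3.2,0],"twist":0},{"dp":[2.2,-3.2,0],"twist":0},{"dp":[2.2,-3.2,0],"twist":0},{"dp":[2.2,-3.2,0],"twist":0},{"dp":[2.2,-3.2,0],"twist":0},{"dp":[2.2,-3.2,0],"twist":0},{"dp":[2.2,-3.2,0],"twist":0},{"dp":[2.2,-3.2,0],"twist":0},{"dp":[2.2,-3.2,0],"twist":0},{"dp":[2.2,-3.2,0],"twist":0},{"dp":[2.2,-3.2,0],"twist":0},{"dp":[2.2,-3.2,0],"twist":0},{"dp":[2.2,-3.2,0],"twist":0},{"dp":[2.2,-3.2,0],"twist":0},{"dp":[2.2,-3.2,0],"twist":0}]' 1
python3 -m creep '[{"dp":[2.2,-3.2,0],"twist":0},{"dp":[2.2,-3.2,0],"twist":0},{"dp":[0,0,0],"twist":-0.12},{"dp":[0,0,0],"twist":-0.12},{"dp":[0,0,0],"twist":-0.12},{"dp":[0,0,0],"twist":-0.12},{"dp":[0,0,0],"twist":-0.12},{"dp":[0,0,0],"twist":-0.12},{"dp":[0,0,0],"twist":-0.12},{"dp":[0,0,0],"twist":-0.12},{"dp":[0,0,0],"twist":-0.12},{"dp":[0,0,0],"twist":-0.12},{"dp":[0,0,0],"twist":-0.12},{"dp":[0,0,0],"twist":-0.12},{"dp":[0,0,0],"twist":-0.05},{"dp":[0,0,0],"twist":0}]'
python3 - <<'E'
from h import *
d=get_image("wrist");np.savez("w1.npz",**d);cv2.imwrite("pics/w1.png",d["img"][:,:,::-1]);print(d["fx"],d["world_from_camera"].round(3).tolist());print(get_state())
E
```

```text
clock: 1.77
tool_pos: [0.4077, 0.1678, 0.2145]
orientation: [0.0, 0.985, 0.175, 0.0]
force: [0.7, -1.3, 1.4]
grip_width: 0.999
finger_force: 0.0
clock: 3.1
tool_pos: [0.4269, 0.2408, 0.2143]
orientation: [-0.0, 0.604, 0.797, -0.0]
force: [-0.1, 1.0, 0.9]
grip_width: 0.997
finger_force: 0.0
276.6586622586808 [[0.963, 0.258, 0.078, 0.406], [0.269, -0.921, -0.282, 0.321], [-0.001, 0.292, -0.956, 0.385], [0.0, 0.0, 0.0, 1.0]]
{'clock': 3.15, 'joints': array([5.10534236e-01, 1.42385233e-01, 1.91437871e+00, 1.34320278e-05,
       1.08538747e+00, 2.40806600e-01]), 'qvel': array([ 0.00103411, -0.00209381, -0.00200654, -0.00038551, -0.00087716,
        0.0396907 ]), 'joint_efforts': array([ 6.70948342e-03, -4.26563358e+01, -3.20005631e+01,  6.53157430e-02,
        4.24688944e-03, -6.65074009e-01]), 'tool_pos': array([0.42692462, 0.24082766, 0.21435619]), 'orientation': array([-1.16741204e-04,  6.05614174e-01,  7.95758377e-01, -2.53888989e-04]), 'force': array([-0.51265048,  0.43392209, -0.16840856]), 'moment': array([-0.01983904, -0.13513359,  0.01651363]), 'finger_force': 0.0, 'grip_width': 0.9984123359671577}
```

View pics/w1.png

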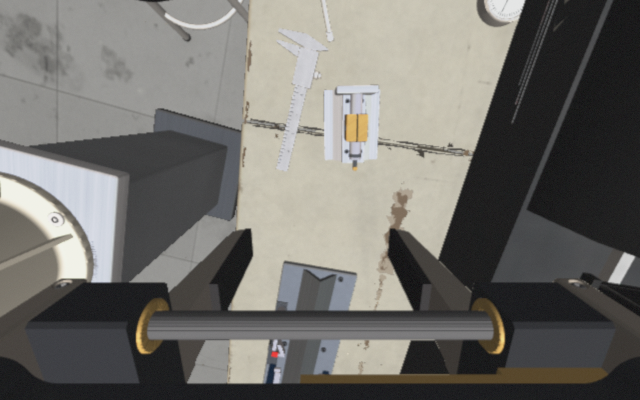

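The carrier is upright at (356,125). Its tail plate is at the top (358,90) and its tip at (355,167), pointing towards the stand. The brass block is at (356,128). Now I'll measure it, and the rail end as well.

```bash
python3 - <<'E'
from h import *
d=dict(np.load("w1.npz"));im=d["img"];P=cloud(d);hsv=cv2.cvtColor(im,cv2.COLOR_RGB2HSV)
m=(hsv[...,0]>12)&(hsv[...,0]<28)&(hsv[...,1]>150);m[:105]=0;m[150:]=0;m[:,:330]=0;m[:,385:]=0
t=m&(P[...,2]>.058);print(m.sum(),t.sum(),P[t].mean(0),P[t].min(0),P[t].max(0))
s=np.zeros((400,640),bool);s[80:172,320:385]=1
for lo,hi in((.003,.009),(.025,.07),(.055,.07)):
    k=s&(P[...,2]>lo)&(P[...,2]<hi);print(lo,k.sum(),cv2.minAreaRect((P[k][:,:2]*1000).astype(np.float32)))
k=s&(P[...,2]>.004)&(P[...,2]<.08);r=cv2.minAreaRect((P[k][:,:2]*1000).astype(np.float32));print("all",r);
print("tail,tip",ray(d,[358,90],.062),ray(d,[355,167],.052))
st=get_state();q=st["orientation"];print("toolx ang",2*np.arctan2(q[2],q[1]))
E
```

```text
<stdin>:4: RuntimeWarning: Mean of empty slice.
  ret = um.true_divide(
Traceback (most recent call last):
ValueError: zero-size array to reduction operation minimum which has no identity
```

```bash
python3 - <<'E'
from h import *
d=dict(np.load("w1.npz"));im=d["img"];P=cloud(d);hsv=cv2.cvtColor(im,cv2.COLOR_RGB2HSV)
print(hsv[128,345:370:4],P[128,345:370:4].round(3).tolist(),P[125,330].round(3))
m=(hsv[...,0]>8)&(hsv[...,0]<30)&(hsv[...,1]>120);m[:105]=0;m[150:]=0;m[:,:330]=0;m[:,385:]=0
b=np.argwhere(m)[:,::-1];print(len(b),b.min(0),b.max(0),P[m].mean(0),ray(d,(b.min(0)+b.max(0))/2,.066))
s=np.zeros((400,640),bool);s[80:172,320:385]=1
for lo,hi in((.003,.009),(.025,.075),(.055,.075),(.004,.08)):
    k=s&(P[...,2]>lo)&(P[...,2]<hi);print(lo,k.sum(),k.any() and cv2.minAreaRect((P[k][:,:2]*1000).astype(np.float32)))
print("tail,tip",ray(d,[358,90],.062),ray(d,[355,167],.052))
q=get_state()["orientation"];print("toolx ang",2*np.arctan2(q[2],q[1]))
E
```

```text
[[  9  18 101]
 [ 20 130 219]
 [ 20 129 219]
 [ 19 116 128]
 [ 20 130 217]
 [ 20 129 217]
 [ 90   6 212]] [[0.437, 0.313, 0.064], [0.441, 0.314, 0.065], [0.445, 0.315, 0.066], [0.45, 0.316, 0.068], [0.454, 0.318, 0.066], [0.458, 0.319, 0.067], [0.473, 0.32, 0.006]] [0.422 0.31  0.005]
512 [346 115] [366 140] [0.44778638 0.31665696 0.07118159] [[0.44852095 0.31666407 0.066     ]]
0.003 1474 ((447.8109436035156, 316.89215087890625), (79.49297332763672, 89.96489715576172), 17.076169967651367)
0.025 2061 ((448.88861083984375, 313.7071533203125), (44.98646926879883, 95.25052642822266), 15.879059791564941)
0.055 1385 ((448.8110656738281, 314.4267578125), (44.7433967590332, 93.82357788085938), 15.880172729492188)
0.004 3995 ((450.06170654296875, 314.1752624511719), (71.52262878417969, 95.5090103149414), 15.903670310974121)
tail,tip [[0.43902814 0.35498853 0.062     ]] [[0.46348635 0.27175784 0.052     ]]
toolx ang 1.840517692553115
```

```bash
python3 -m creep '[{"dp":[3.4,2.1,0],"twist":-0.01},{"dp":[3.3,2.1,0],"twist":0},{"dp":[0,0,3],"twist":0},{"dp":[0,0,3],"twist":0},{"dp":[0,0,3],"twist":0},{"dp":[0,0,3],"twist":0},{"dp":[0,0,2],"twist":0},{"dp":[0,0,2],"twist":0},{"dp":[0,0,1.2],"twist":0},{"dp":[0,0,0.7],"twist":0},{"dp":[0,0,0],"twist":0},{"dp":[0,0,0],"twist":0}]' 0.75
python3 -m creep '[{"dp":[0,0,0],"twist":0},{"dp":[0,0,0],"twist":0},{"dp":[0,0,0],"twist":0},{"dp":[0,0,0],"twist":0},{"dp":[0,0,0],"twist":0},{"dp":[0,0,0],"twist":0},{"dp":[0,0,0],"twist":0},{"dp":[0,0,0],"twist":0}]' 0.1
```

```text
clock: 4.15
tool_pos: [0.4496, 0.317, 0.036]
orientation: [0.0, 0.601, 0.799, 0.0]
force: [0.3, 0.2, 0.3]
grip_width: 0.749
finger_force: 0.0
clock: 4.82
tool_pos: [0.4492, 0.3168, 0.0356]
orientation: [-0.0, 0.601, 0.799, -0.0]
force: [0.3, -1.1, 1.9]
grip_width: 0.264
finger_force: 30.0
```

```bash
python3 -m creep '[{"dp":[0,0,-1],"twist":0},{"dp":[0,0,-2],"twist":0},{"dp":[0,0,-2],"twist":0},{"dp":[0,0,-2],"twist":0},{"dp":[0,0,-1],"twist":0},{"dp":[0,0,0],"twist":0}]'
cat > stand.py <<'E'
from h import *
import sys
def run(d,reg):
    P=cloud(d);s=np.zeros((400,640),bool);s[reg[0]:reg[1],reg[2]:reg[3]]=1
    Q=P[s&(P[...,2]>.018)&(P[...,2]<.043)]
    base=P[s&(P[...,2]>.009)&(P[...,2]<.0165)]
    print("base",cv2.minAreaRect((base[:,:2]*1000).astype(np.float32)))
    # planes: flank pts, z=40-|y|; fit line x=a+b*y from slices' peaks
    from scipy.optimize import least_squares
    Q=Q[(Q[:,1]<.1)&(Q[:,1]>-.075)]
    f=lambda p:(p[2]-np.abs((Q[:,0]-p[0]-p[1]*Q[:,1])/np.hypot(1,p[1]))-Q[:,2])
    r=least_squares(f,[.467,0,.04],loss="soft_l1",f_scale=.002);print("x=a+b*y, peak",r.x,len(Q),"res",np.median(np.abs(f(r.x))),"y",Q[:,1].min(),Q[:,1].max())
E
python3 - <<'E'
from stand import *
d=dict(np.load("top0.npz"));run(d,(185,235,318,390))
d=dict(np.load("w1.npz"));run(d,(255,305,255,360))
d=get_image("wrist");np.savez("w2.npz",**d);cv2.imwrite("pics/w2.png",d["img"][:,:,::-1]);print(get_state()["tool_pos"])
E
```

```text
clock: 5.32
tool_pos: [0.4504, 0.3176, 0.1178]
orientation: [0.001, 0.601, 0.799, 0.002]
force: [1.4, 0.1, -5.1]
grip_width: 0.258
finger_force: 30.0
base ((469.5564880371094, 8.709358215332031), (127.93025970458984, 215.81610107421875), 5.734755516052246)
x=a+b*y, peak [ 0.4741142  -0.07167818  0.04187527] 957 res 0.003469854949662291 y -0.07428727044258059 0.09907059280705396
base ((469.5270690917969, 66.18731689453125), (115.74504089355469, 74.58985900878906), 4.871460437774658)
x=a+b*y, peak [ 0.4747805  -0.07800692  0.03984525] 864 res 0.0005018228787335051 y 0.02884181714238504 0.0998690422622816
[0.44968074 0.31709019 0.11633656]
```

View pics/w2.png

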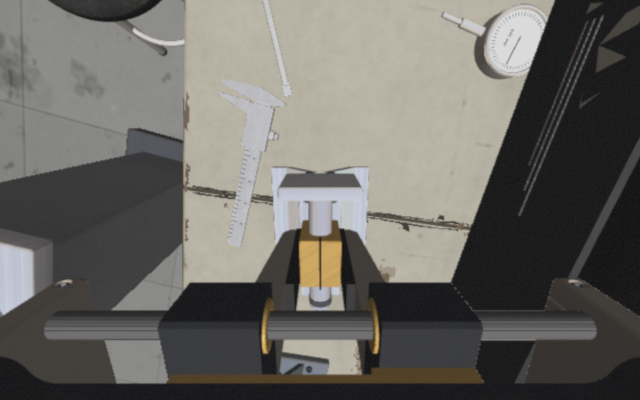

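The carrier is held by the brass block at (320,255), with its tail at (320,185). The rail fit is consistent: peak 39.8 mm, 0.5 mm residual. Now I'll carry it over.

```bash
python3 -m creep '[{"dp":[0,0,0],"twist":0.1},{"dp":[0,0,0],"twist":0.1},{"dp":[-1.5,0,0],"twist":0},{"dp":[-2.5,0,0],"twist":0},{"dp":[-3,0,0],"twist":0},{"dp":[-3,0,0],"twist":0},{"dp":[-3,0,0],"twist":0},{"dp":[-3,0,0],"twist":0},{"dp":[-3,0,0],"twist":0},{"dp":[-3,0,0],"twist":0},{"dp":[-2.5,0,0],"twist":0},{"dp":[-2,0,0],"twist":0},{"dp":[-1,0,0],"twist":0},{"dp":[0,0,0],"twist":0},{"dp":[0,0,0],"twist":0},{"dp":[0,0,0],"twist":0}]'
python3 - <<'E'
from h import *
s=get_state();q=s["orientation"];a=2*np.arctan2(q[2],q[1]);p=s["tool_pos"];w=np.array([.4713,.0425])-p[:2]
print(p,a,1.6495-a,"tx",w@[np.cos(a),np.sin(a)],"ty",w@[np.sin(a),-np.cos(a)],"ridge off",.4748-.079*p[1]-p[0])
E
```

```text
clock: 6.7
tool_pos: [0.4711, 0.0432, 0.1152]
orientation: [-0.0, 0.678, 0.735, -0.0]
force: [0.3, -0.1, -5.8]
grip_width: 0.261
finger_force: 30.0
[0.47114759 0.04318553 0.11517886] 1.652391818604946 -0.002891818604946028 tx -0.000695669750944865 ty 9.602636048743403e-05 ridge off 0.00024075066575096615
```

```bash
python3 -m creep '[{"dp":[0,0,1.5],"twist":0},{"dp":[0,0,1.5],"twist":0},{"dp":[0,0,1],"twist":0},{"dp":[0,0,0.6],"twist":0},{"dp":[0,0,0.5],"twist":0},{"dp":[0,0,0.4],"twist":0},{"dp":[0,0,0.3],"twist":0},{"dp":[0,0,0.2],"twist":0},{"dp":[0,0,0],"twist":0},{"dp":[0,0,0],"twist":0}]'
```

```text
clock: 7.53
tool_pos: [0.4717, 0.0427, 0.0558]
orientation: [0.0, 0.678, 0.735, 0.0]
force: [0.1, -0.3, -5.6]
grip_width: 0.259
finger_force: 30.0
```

```bash
python3 -m creep '[{"dp":[0,0,0.15],"twist":0},{"dp":[0,0,0.1],"twist":0},{"dp":[0,0,0],"twist":0},{"dp":[0,0,0],"twist":0}]';python3 -m creep '[{"dp":[0,0,0.08],"twist":0},{"dp":[0,0,0],"twist":0},{"dp":[0,0,0],"twist":0}]'
```

```text
clock: 7.87
tool_pos: [0.4715, 0.0427, 0.0531]
orientation: [-0.0, 0.678, 0.735, 0.0]
force: [0.7, 0.2, -6.0]
grip_width: 0.259
finger_force: 30.0
clock: 8.12
tool_pos: [0.4715, 0.0427, 0.0527]
orientation: [-0.0, 0.678, 0.735, -0.0]
force: [-3.2, -0.5, 4.1]
grip_width: 0.262
finger_force: 30.0
```

```bash
python3 -m creep '[{"dp":[0,0,0],"twist":0},{"dp":[0,0,0],"twist":0},{"dp":[0,0,0],"twist":0},{"dp":[0,0,0],"twist":0},{"dp":[0,0,0],"twist":0},{"dp":[0,0,-1],"twist":0},{"dp":[0,0,-2],"twist":0},{"dp":[0,0,-2],"twist":0},{"dp":[0,0,-2],"twist":0},{"dp":[0,0,-1],"twist":0},{"dp":[2,0,0],"twist":0},{"dp":[3,0,0],"twist":0},{"dp":[2.5,0,0],"twist":0},{"dp":[0,0,0],"twist":0}]' 0.6
python3 -m creep '[{"dp":[0,0,0],"twist":0},{"dp":[0,0,0],"twist":0},{"dp":[0,0,0],"twist":0},{"dp":[0,0,0],"twist":0},{"dp":[0,0,0],"twist":0},{"dp":[0,0,0],"twist":0}]' 0
python3 - <<'E'
from h import *
d=get_image("top");np.savez("t3.npz",**d)
c=cv2.resize(d["img"][180:250,300:450],None,fx=5,fy=5,interpolation=cv2.INTER_CUBIC)
e=get_image("scene")["img"][100:250,280:450];e=cv2.resize(e,(750,0) if 0 else (750,240+0))
cv2.imwrite("pics/t3.png",np.vstack([c,e])[:,:,::-1])
E
```

```text
clock: 9.28
tool_pos: [0.4655, 0.1205, 0.1327]
orientation: [-0.0, 0.677, 0.736, 0.001]
force: [-0.2, 0.0, 0.8]
grip_width: 0.603
finger_force: 0.0
clock: 9.78
tool_pos: [0.4655, 0.117, 0.1323]
orientation: [-0.0, 0.678, 0.735, -0.0]
force: [-0.6, 0.8, 0.1]
grip_width: 0.185
finger_force: 0.0
```

View pics/t3.png

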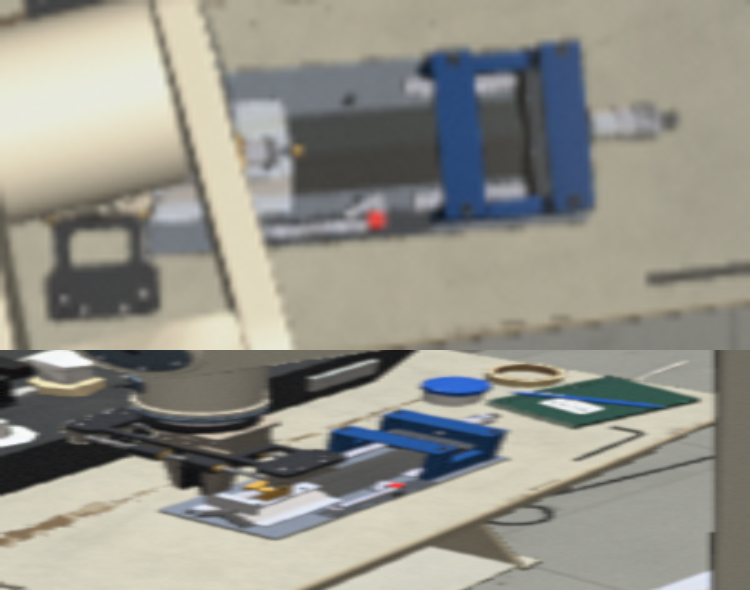

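The carrier sits nested on the rail: its front edge is at (290,150) in the top crop, parallel to the rail, and the head's near edge is at about (440,130). By vision the head is clamped about 15 mm beyond nearest. Now I'll lower the closed fingers behind the tail and push.

```bash
python3 -m creep '[{"dp":[0,0,2],"twist":0},{"dp":[0,0,2],"twist":0},{"dp":[0,0,2],"twist":0},{"dp":[0,0,1.2],"twist":0},{"dp":[0,0,0.7],"twist":0},{"dp":[0,0,0],"twist":0},{"dp":[0,0,0],"twist":0}]'
python3 -m creep '[{"dp":[-0.4,0,0],"twist":0},{"dp":[-0.4,0,0],"twist":0},{"dp":[-0.3,0,0],"twist":0},{"dp":[-0.2,0,0],"twist":0},{"dp":[-0.2,0,0],"twist":0},{"dp":[-0.2,0,0],"twist":0},{"dp":[-0.2,0,0],"twist":0},{"dp":[-0.2,0,0],"twist":0}]'
python3 - <<'E'
from h import *
d=dict(np.load("top0.npz"));hsv=cv2.cvtColor(d["img"],cv2.COLOR_RGB2HSV)
m=(hsv[...,0]>100)&(hsv[...,0]<125)&(hsv[...,1]>150);m[:185]=0;m[240:]=0;m[:,:320]=0;m[:,445:]=0
for r in range(196,224,3):
    c=np.flatnonzero(m[r]);p=ray(d,[c.min()-.5,r],.1)[0];print(r,c.min(),"stand x mm",round(((p[1]-.1033)*-.997+(p[0]-.4665)*.079)*1000-148,1))
E
```

```text
clock: 10.47
tool_pos: [0.4655, 0.1175, 0.0534]
orientation: [-0.0, 0.678, 0.735, -0.0]
force: [-0.9, 0.3, -0.3]
grip_width: 0.008
finger_force: 0.0
clock: 11.13
tool_pos: [0.4672, 0.0965, 0.0534]
orientation: [-0.0, 0.678, 0.735, 0.0]
force: [-0.2, 2.3, 1.9]
grip_width: 0.003
finger_force: 1.0
196 388 stand x mm 48.0
199 388 stand x mm 47.2
202 388 stand x mm 46.4
205 388 stand x mm 45.6
208 389 stand x mm 47.9
211 389 stand x mm 47.1
214 389 stand x mm 46.4
217 390 stand x mm 48.6
220 390 stand x mm 47.9
223 390 stand x mm 47.1
```

```bash
python3 -m creep '[{"dp":[-0.3,0,0],"twist":0},{"dp":[-0.3,0,0],"twist":0},{"dp":[-0.3,0,0],"twist":0},{"dp":[-0.3,0,0],"twist":0},{"dp":[-0.3,0,0],"twist":0},{"dp":[-0.3,0,0],"twist":0},{"dp":[-0.3,0,0],"twist":0},{"dp":[-0.3,0,0],"twist":0},{"dp":[-0.3,0,0],"twist":0},{"dp":[-0.3,0,0],"twist":0},{"dp":[-0.3,0,0],"twist":0},{"dp":[-0.3,0,0],"twist":0},{"dp":[-0.3,0,0],"twist":0},{"dp":[-0.3,0,0],"twist":0},{"dp":[-0.3,0,0],"twist":0},{"dp":[-0.3,0,0],"twist":0},{"dp":[-0.3,0,0],"twist":0},{"dp":[-0.3,0,0],"twist":0},{"dp":[-0.3,0,0],"twist":0},{"dp":[-0.3,0,0],"twist":0}]'
```

```text
clock: 12.8
tool_pos: [0.472, 0.0365, 0.0533]
orientation: [0.0, 0.678, 0.735, -0.0]
force: [1.0, 3.0, 1.2]
grip_width: 0.002
finger_force: 1.4
```

```bash
python3 -m creep '[{"dp":[-0.3,0,0],"twist":0},{"dp":[-0.3,0,0],"twist":0},{"dp":[-0.3,0,0],"twist":0},{"dp":[-0.3,0,0],"twist":0},{"dp":[-0.3,0,0],"twist":0},{"dp":[-0.3,0,0],"twist":0},{"dp":[-0.3,0,0],"twist":0},{"dp":[-0.3,0,0],"twist":0},{"dp":[-0.3,0,0],"twist":0},{"dp":[-0.3,0,0],"twist":0},{"dp":[-0.3,0,0],"twist":0},{"dp":[-0.3,0,0],"twist":0},{"dp":[-0.3,0,0],"twist":0},{"dp":[-0.3,0,0],"twist":0},{"dp":[-0.3,0,0],"twist":0},{"dp":[-0.3,0,0],"twist":0},{"dp":[-0.3,0,0],"twist":0},{"dp":[-0.2,0,0],"twist":0},{"dp":[-0.2,0,0],"twist":0}]'
```

```text
clock: 14.38
tool_pos: [0.4764, -0.0183, 0.0532]
orientation: [-0.0, 0.678, 0.735, -0.0]
force: [1.2, 3.1, 0.5]
grip_width: 0.003
finger_force: 1.3
```

```bash
python3 -m creep '[{"dp":[-0.2,0,0],"twist":0},{"dp":[-0.2,0,0],"twist":0},{"dp":[-0.2,0,0],"twist":0},{"dp":[-0.2,0,0],"twist":0},{"dp":[-0.1,0,0],"twist":0},{"dp":[-0.1,0,0],"twist":0},{"dp":[-0.1,0,0],"twist":0}]'
python3 - <<'E'
from h import *
d=get_image("top");np.savez("t4.npz",**d)
c=cv2.resize(d["img"][180:250,330:450],None,fx=6,fy=6,interpolation=cv2.INTER_CUBIC)
cv2.imwrite("pics/t4.png",c[:,:,::-1])
E
```

```text
clock: 14.97
tool_pos: [0.4773, -0.0291, 0.0533]
orientation: [-0.0, 0.678, 0.735, -0.0]
force: [1.3, 2.2, 0.5]
grip_width: 0.001
finger_force: 1.3
```

View pics/t4.png

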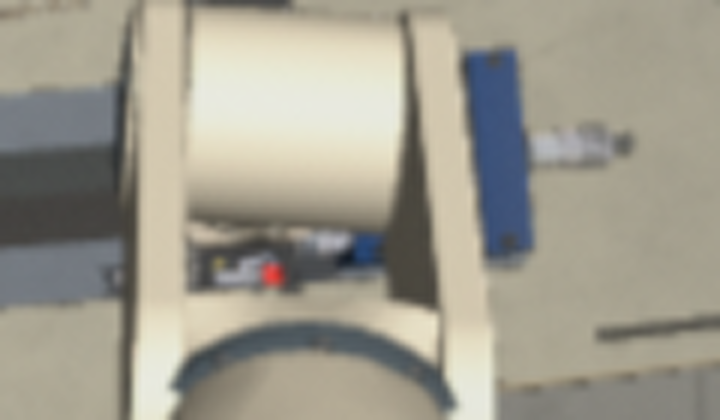

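The arm hides the head; only the red tab at (270,273) and the head's rear plate at (500,150) are visible. I'll finish by feel.

```bash
python3 -m creep '[{"dp":[-0.1,0,0],"twist":0},{"dp":[-0.1,0,0],"twist":0},{"dp":[-0.1,0,0],"twist":0}]'; python3 -m creep '[{"dp":[-0.1,0,0],"twist":0},{"dp":[-0.1,0,0],"twist":0},{"dp":[-0.1,0,0],"twist":0}]'
```

```text
clock: 15.27
tool_pos: [0.4775, -0.032, 0.0533]
orientation: [-0.0, 0.678, 0.735, -0.0]
force: [0.3, 2.0, 1.9]
grip_width: 0.003
finger_force: 1.5
clock: 15.52
tool_pos: [0.4778, -0.0351, 0.0533]
orientation: [-0.0, 0.678, 0.735, -0.0]
force: [0.8, 2.8, 2.1]
grip_width: 0.006
finger_force: 1.5
```

```bash
python3 -m creep '[{"dp":[-0.1,0,0],"twist":0},{"dp":[-0.1,0,0],"twist":0}]'
```

```text
clock: 15.68
tool_pos: [0.4779, -0.0371, 0.0533]
orientation: [-0.0, 0.678, 0.735, -0.0]
force: [-0.6, 3.5, 2.6]
grip_width: 0.0
finger_force: 1.6
```

```bash
python3 -m creep '[{"dp":[-0.1,0,0],"twist":0},{"dp":[-0.1,0,0],"twist":0}]'
```

```text
clock: 15.85
tool_pos: [0.4781, -0.0391, 0.0533]
orientation: [-0.0, 0.678, 0.735, -0.0]
force: [-0.1, 3.2, 3.0]
grip_width: 0.005
finger_force: 1.5
```

Carrier at about 50 mm. I'll take 1 mm steps from here.

```bash
python3 -m creep '[{"dp":[-0.05,0,0],"twist":0},{"dp":[-0.05,0,0],"twist":0}]'
```

```text
clock: 16.02
tool_pos: [0.4782, -0.0401, 0.0533]
orientation: [-0.0, 0.678, 0.735, -0.0]
force: [-0.3, 3.3, 2.7]
grip_width: 0.004
finger_force: 1.6
```

```bash
python3 -m creep '[{"dp":[-0.05,0,0],"twist":0},{"dp":[-0.05,0,0],"twist":0}]'
```

```text
clock: 16.18
tool_pos: [0.4783, -0.041, 0.0533]
orientation: [-0.0, 0.678, 0.735, 0.0]
force: [0.7, 3.3, 1.7]
grip_width: 0.002
finger_force: 1.6
```

```bash
python3 -m creep '[{"dp":[-0.05,0,0],"twist":0},{"dp":[-0.05,0,0],"twist":0},{"dp":[-0.05,0,0],"twist":0}]'
```

```text
clock: 16.43
tool_pos: [0.4785, -0.0425, 0.0533]
orientation: [0.0, 0.678, 0.735, 0.0]
force: [0.2, 2.3, 3.3]
grip_width: 0.005
finger_force: 1.6
```

```bash
python3 -m creep '[{"dp":[-0.05,0,0],"twist":0},{"dp":[-0.05,0,0],"twist":0},{"dp":[-0.05,0,0],"twist":0}]'
```

```text
clock: 16.68
tool_pos: [0.4785, -0.044, 0.0533]
orientation: [-0.0, 0.678, 0.735, -0.0]
force: [0.3, 3.1, 2.3]
grip_width: 0.007
finger_force: 1.6
```

```bash
python3 -m creep '[{"dp":[-0.05,0,0],"twist":0},{"dp":[-0.05,0,0],"twist":0},{"dp":[-0.05,0,0],"twist":0}]'
```

```text
clock: 16.93
tool_pos: [0.4788, -0.0456, 0.0533]
orientation: [0.0, 0.678, 0.735, 0.0]
force: [-0.0, 2.8, 2.2]
grip_width: 0.006
finger_force: 1.3
```

```bash
python3 -m creep '[{"dp":[-0.05,0,0],"twist":0},{"dp":[-0.05,0,0],"twist":0},{"dp":[-0.05,0,0],"twist":0}]'
```

```text
clock: 17.18
tool_pos: [0.4789, -0.047, 0.0533]
orientation: [0.0, 0.678, 0.735, 0.0]
force: [0.7, 2.9, 1.9]
grip_width: 0.003
finger_force: 1.3
```

```bash
python3 -m creep '[{"dp":[-0.05,0,0],"twist":0},{"dp":[-0.05,0,0],"twist":0},{"dp":[-0.05,0,0],"twist":0}]'
```

```text
clock: 17.43
tool_pos: [0.479, -0.0485, 0.0533]
orientation: [0.0, 0.678, 0.735, 0.0]
force: [1.4, 2.3, 1.5]
grip_width: 0.001
finger_force: 1.2
```

```bash
python3 -m creep '[{"dp":[-0.05,0,0],"twist":0},{"dp":[-0.05,0,0],"twist":0},{"dp":[-0.05,0,0],"twist":0}]'
```

```text
clock: 17.68
tool_pos: [0.4791, -0.05, 0.0533]
orientation: [0.0, 0.678, 0.735, 0.0]
force: [0.4, 3.0, 0.3]
grip_width: 0.002
finger_force: 1.2
```

```bash
python3 -m creep '[{"dp":[-0.05,0,0],"twist":0},{"dp":[-0.05,0,0],"twist":0},{"dp":[-0.05,0,0],"twist":0}]'
```

```text
clock: 17.93
tool_pos: [0.479, -0.0516, 0.0532]
orientation: [-0.0, 0.678, 0.735, -0.0]
force: [0.2, 2.3, -0.2]
grip_width: 0.009
finger_force: 0.8
```

```bash
python3 -m creep '[{"dp":[-0.04,0,0],"twist":0},{"dp":[-0.04,0,0],"twist":0},{"dp":[0,0,0],"twist":0}]'
```

```text
clock: 18.18
tool_pos: [0.479, -0.0519, 0.0532]
orientation: [-0.0, 0.678, 0.735, 0.0]
force: [1.2, 4.8, 1.0]
grip_width: 0.004
finger_force: 2.7
```

```bash
python3 -m creep '[{"dp":[-0.04,0,0],"twist":0},{"dp":[-0.04,0,0],"twist":0},{"dp":[0,0,0],"twist":0}]'
```

```text
clock: 18.43
tool_pos: [0.479, -0.0519, 0.0533]
orientation: [-0.001, 0.678, 0.735, 0.0]
force: [0.1, 10.5, 2.7]
grip_width: 0.007
finger_force: 5.4
```

```bash
python3 -m creep '[{"dp":[-0.04,0,0],"twist":0},{"dp":[-0.04,0,0],"twist":0},{"dp":[0,0,0],"twist":0}]'
```

```text
clock: 18.68
tool_pos: [0.479, -0.052, 0.0533]
orientation: [-0.001, 0.678, 0.735, 0.001]
force: [0.9, 15.7, 3.6]
grip_width: 0.004
finger_force: 8.1
```

Firmly against the stop at 16 N. Now I'll back off gently, lift clear and check the catch.

```bash
python3 -m creep '[{"dp":[0.1,0,0],"twist":0},{"dp":[0.2,0,0],"twist":0},{"dp":[0.5,0,0],"twist":0},{"dp":[1.5,0,0],"twist":0},{"dp":[2,0,0],"twist":0},{"dp":[3,0,0],"twist":0},{"dp":[3,0,0],"twist":0},{"dp":[0,0,-2],"twist":0},{"dp":[0,0,-3],"twist":0},{"dp":[0,0,-3],"twist":0},{"dp":[3,0,-3],"twist":0},{"dp":[3,0,-3],"twist":0},{"dp":[3,0,0],"twist":0},{"dp":[3,0,0],"twist":0},{"dp":[3,0,0],"twist":0},{"dp":[2,0,0],"twist":0},{"dp":[0,0,0],"twist":0}]'
python3 - <<'E'
from h import *
d=get_image("top");np.savez("t5.npz",**d)
a=dict(np.load("top0.npz"))["img"]
f=lambda i:cv2.resize(i[185:235,315:445],None,fx=6,fy=6,interpolation=cv2.INTER_CUBIC)[:,:780]
cv2.imwrite("pics/t5.png",np.vstack([f(a),f(d["img"])])[:,:,::-1])
E
```

```text
clock: 20.1
tool_pos: [0.4571, 0.2201, 0.1923]
orientation: [-0.0, 0.677, 0.736, 0.0]
force: [0.1, -0.6, 0.5]
grip_width: 0.005
finger_force: 0.0
```

View pics/t5.png

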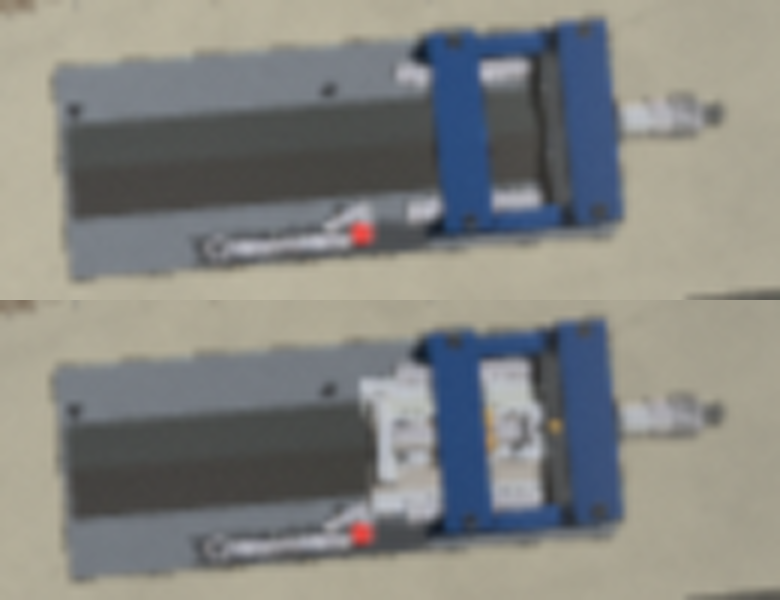

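The carrier is home in the head: its tail is at (372,440) and the pawl nose at (350,515) lies just behind it. The red tab is at (362,534), the same place as at rest at the start. I'll compare the tab centroids and hand in if they match.

```bash
python3 - <<'E'
from h import *
r=[]
for n in("top0","t5"):
    i=np.load(n+".npz")["img"].astype(int);w=np.clip(i[...,0]-np.maximum(i[...,1],i[...,2])-40,0,None)[215:232,365:385]
    v,u=np.mgrid[215:232,365:385];r.append(np.array([(u*w).sum(),(v*w).sum()])/w.sum())
print(r)
if np.linalg.norm(r[0]-r[1])<.3: print(hand_in())
E
```

```text
[array([374.76829268, 223.47195122]), array([374.77012987, 223.46883117])]
the job is handed in; nothing more can be done
None
```

The carrier is nested on the rail and home against the stop (about 16 N on the final push), the catch's red tab is back at its rest position, and the job was handed in at about 20 s of the 58 s allowed; I was not shown the verdict.

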